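Set the polarizer ring to the index rider and close its clamp

ROBOT

A 7-joint arm with a two-finger parallel gripper is mounted at the origin on a cart in front of the work surface, level with it; the furniture and walls round the work are solid. World frame = base frame: x ahead of the robot, y to its left, z up, the work surface at z = 0. Lengths are in mm, angles in rad, forces in N, time in s.
With the tool pointing down it reaches from about 400 to 925 mm from the base axis. Payload 4.1 kg.
Tool frame: the origin (TCP) lies on the centre line of the jaws, within the pads' length; the fingertips stand 19 mm ahead of it and the grasp point (between the pads) is the TCP (ctrl.tip_extent is the distance from the TCP to the fingertips, in mm); z points along the fingers, y is the line along which they close (so a half turn about z gives the same grasp; the last joint's range is limited). The gripper opens to 85 mm and grips with 20 to 120 N. Pads are 22 mm wide; open, the fingers measure 114 mm over their backs; the gripper's body (76 mm by 85 mm) begins 54 mm behind the grasp point. The pads swing forward as they close: fully open they stand 13 mm farther back than shut.
Start: joints at [1.236, 0.398, 0.045, 1.537, -0.019, 1.207, -0.051], TCP at [151.888, -632.037, 250.347] pointing down, gripper open.
Joint ranges: [-2.82, 2.82], [-0.49, 2.23], [-1.37, 1.46], [0, 2.46], [-1.36, 4.5], [0.23, 2], [-2.94, 2.94]. Speed limits (rad/s): [2.57, 2.57, 3.14, 3.14, 3.14, 3.14, 3.14].

INTERFACE

Orientations are given as a rotation vector (axis times angle).
In Python, from rig import ctrl gives the robot as it stands.
- The arm moves only by the tool play_rows, never from a script. Its argument "moves" is text: rows parted by semicolons, each of 7 numbers parted by spaces: the shift along the tool's x, y, z each as a share of 0.1 m, from -1 to 1, then the turn, a rotation vector about the tool's x, y, z each as a share of 180 degrees, from -1 to 1, then the finger opening in mm, from 0 to 85.4. A call has 1 to 12 rows; each row is the pose to reach, as a shift and turn from the pose commanded when the call began, along the tool's axes at that moment, turning the shorter way round; what a row does not reach only later rows make up. A row lasts 1/10 s, in which the tool goes at most 50 mm and 8.59 degrees, less where a joint would pass 70% of its speed; a pose out of reach is approached as far as the arm can. A call with a number of a shift or a turn outside -1 to 1 is refused whole. A call with a gripper value outside its range is refused whole. The fingers move at their own pace and stop on an object; "force" is the grip in N (left out, the last holds). Time passes only in rows, so rows that repeat a pose let the fingers close. It gives the time, the measured TCP pose, the force, the opening and the grip force at its end, in the units of the state.
- ctrl.get_state(): the state, without advancing time (a new reading comes with each control period).
- ctrl.get_image(name): name is "scene" or "top" or "wrist"; returns the picture (480x640x3 uint8, red, green, blue); there is no depth.
- ctrl.get_calibration(name): a dict with "camera_matrix" (3x3 intrinsics, pixels), "k1" (the pictures are not rectified: a ray, as slopes to the right and down, at radius r is drawn at 1 + k1 r^2 times it, then the intrinsics apply), "R" (3x3) and "t" (3): a world point X has camera coordinates R X + t. Camera axes: x right, y down, z forward; pixel columns grow to the right and rows downward; lengths in mm; the calibration is good to about 2 mm. A picture is of the moment at which its call begins: read the wrist's pose just before it. get_calibration takes no time and is no camera call; for the wrist camera it gives the pose at the moment of the call.
- ctrl.close_job(): hands the job in; it is judged then, once.
Trained networks look in the newest picture that a camera, given by its name, has taken for a name from the list of things; names that differ only in an ending like _2 or _b are one class to them, and where a whole thing is asked for, a point or a joint stands for the part that bears it (a point fixed in the world has none). Each returns a list of dicts, best first, with "score" (0 to 1); they miss things now and then, are a little off and sometimes report something else, mostly with a low value. They report only what shows in the picture. A call takes as long as a camera call.
- ctrl.search_frame(target, camera): "xyz" ([x, y, z] in mm, in world coordinates, good to about 4 mm: the middle of the surface that is visible of it).
- ctrl.mark_of(target, camera): "xyz" ([x, y, z] in mm, in world coordinates, good to about 4 mm: a listed point, or the origin of a listed thing).
The state is a dict: "clock": time; "joint_pos": joint angles; "qd": joint speeds; "joint_efforts": joint torques, N m; "tool_pos": TCP position; "eef_rot": TCP orientation; "contact_force": force on the tool from outside, world axes, zero at the start; "wrist_torque": the same for the moment, N m; "gripper_width": finger opening in mm; "gripper_force": force on a finger pad.
Only numpy, scipy, OpenCV 4.12 (cv2) and the standard library are available. Lean on these libraries where they do the work, as an engineer would, in place of code of your own. Each camera call takes 0.05 s, during which the arm holds its last target. There are 200 camera calls.

TASK

Push the polarizer ring's lever round the scale with your fingertips until its pointer lines up with the little index rider clipped to the scale's rim. Then push the clamp lever beside it round as far as its stop, with the ring still on the rider. Only push: do not lift the ring out of its seat, and leave the loose things standing round the station where they are.

Things in the scene. Friction and masses are not known exactly. Their poses are not given: they have to be found in the camera images.
- station: Fixed polarizer station: grey base plate 210 x 360 x 10 mm (local x -105..105, y -250..110) and a dark drum, radius 100 mm, flat top 55 mm above the table, with a white tick scale at radius 86 to 99 mm. Origin on the drum's axis at table height, z up; local -x is the front (towards the robot, up to 0.4 rad askew), +y its left seen from the robot.
- ring (a joint): Turn of the aluminium polarizer ring (radius 57 mm, top 69 mm above the table) about the drum's axis, rad. Lever direction in the station frame (-cos q, sin q): 0 is front, grows clockwise seen from above (towards the left). Range -1.55..1.55, starts -1.25..-0.55 (right). Friction about 1.5 N at the pin; stays where left. It rests in its seat by weight only and would lift out.
- lever_pin (a point): Top centre of the upright black pin on the ring's flat steel lever; pin 12 mm in diameter, 40 mm tall, top 108 mm and foot 68 mm above the table, at radius 72 mm from the drum's axis. Push it sideways.
- pointer_tip (a point): Tip of the steel pointer at the lever's outer end, radius 85 mm from the drum's axis on the line from axis through pin, 59 mm above the table.
- rider_mark (a point): Where the pointer tip must come: the point at radius 85 mm, 59 mm above the table, just inside the tooth of the index rider. The rider is a fixed plain steel clip, 18 mm wide, with a thumbscrew, on the drum's rim; its tooth points inwards to radius 89 mm; top 58 mm above the table, so fingers at pin height pass over it. Its place (ring angle 0 to 1.1) differs each time.
- clamp (a joint): Turn of the steel clamp lever about clamp_pivot's vertical axis, rad. Lever direction in the station frame (-cos q, -sin q): 0 points to the front, open; grows anticlockwise seen from above, outwards to the right. Range 0..1.5; 1.5 is the stop, closed. Starts 0..0.3. Friction about 1.5 N at the pin; stays where left.
- clamp_pin (a point): Top centre of the upright black pin at the end of the clamp lever; pin 12 mm in diameter, 40 mm tall, top 93.5 mm and foot 53.5 mm above the table, 55 mm from the clamp pivot. Push it sideways.
- clamp_pivot (a point): Pivot of the clamp lever, 55 mm above the table, on a dark block (50 x 50 mm, top 45 mm above the table) 175 mm to the right (local -y) of the drum's axis and 10 mm behind it (local +x).
- holder: Loose bystander: bare black post holder 48 x 33 x 60 mm, standing on the base plate (10 mm high) behind the clamp block; origin under its middle. Leave it.
- filters: Loose bystander: small flat black filter box 50 x 50 x 21 mm on the table in front of the station; origin under its middle. Leave it.
- key: Loose bystander: black hex key 35 x 90 x 9 mm lying on the table in front of the station; origin under its middle. Leave it.
- sensor: Loose bystander: round sensor head on a post, 48 x 38 x 102 mm, on the table left of the station; origin under its middle. Leave it.

How it is judged (in metres and radians):
On the way, in this order (a step that is already met when the one before it is completed fails the run):
1. the ring's pointer is on the index rider while the clamp is still open (horizontal distance between pointer_tip and rider_mark below 0.005 m and value of joint clamp below 0.6 rad), for 0.3 s.
2. the clamp lever is at its stop (value of joint clamp above 1.38 rad), for 0.2 s.
At the end, for the whole second after the job is handed in: The pointer tip is within 5 mm of the rider's mark, the clamp lever is within 0.12 rad of its stop (joint above 1.38), the ring is at rest and sits down in its seat (horizontal distance between pointer_tip and rider_mark below 0.005 m and value of joint clamp above 1.38 rad and velocity of joint ring between -0.05 and 0.05 rad/s and z of lever_pin in the frame of station below 0.111 m); the robot touches nothing.
It fails at once if the polarizer ring is pinched and lifted in its seat (pin top more than 6 mm above its seated height) (z of lever_pin in the frame of station above 0.114 m).
It fails at once if a loose bystander (post holder, filter box, hex key or sensor head) is lifted, carried or pushed away, more than 20 mm from its start (distance of any of holder, filters, key, sensor from where it was at the start of the episode above 0.02 m).
It also fails if it takes over 54 s, if anything falls off the work surface, if the arm or the gripper's body presses on something with over 40 N, if the wrist force passes 120 N, or if a joint passes its speed limit or range.

## Working session

There is one attempt and no reset: what is moved stays moved. The work goes in short steps, Python scripts to look and compute and a tool call to move; the robot and the scene stay as the last step left them, time stands still between calls to the robot, and variables do not carry over. Pictures are saved under pics/ and viewed, at most 10 in all, crops included, and the job is handed in when it is done.

Besides the shell and the picture viewer there is one more tool, called after ">>>" in YAML: its name, and indented under it one key for each argument. play_rows: Moves the arm, as the interface text tells. Shift numbers are shares of 0.1 m and turn numbers shares of 180 degrees, none past 1 either way. Its arguments: {"type":"object","properties":{"moves":{"type":"string"},"force":{"type":"number"}},"required":["moves"]}

```bash
mkdir -p pics; cat > h.py <<'E'
from rig import ctrl
import numpy as np, cv2
from scipy.spatial.transform import Rotation as Rn
def snap(cam,name):
    im=ctrl.get_image(cam); cv2.imwrite(f'pics/{name}.png',cv2.cvtColor(im,cv2.COLOR_RGB2BGR)); return im
def proj(X,c):
    p=np.array(c['R'])@np.array(X)+np.array(c['t']).ravel(); s=p[:2]/p[2]; s=s*(1+c['k1']*(s@s)); K=np.array(c['camera_matrix']); return K[:2,:2]@s+K[:2,2]
def unproj(uv,z,c):
    K=np.array(c['camera_matrix']); d=np.linalg.solve(K[:2,:2],np.array(uv,float)-K[:2,2]); s=d.copy()
    for _ in range(20): s=d/(1+c['k1']*(s@s))
    R=np.array(c['R']); t=np.array(c['t']).ravel(); o=-R.T@t; r=R.T@np.array([*s,1]); return o+r*(z-o[2])/r[2]
E
python3 - <<'E'
from h import *
np.set_printoptions(precision=1,suppress=True)
for cam in ['top','scene']:
    snap(cam,cam+'1')
    for n in ['station','lever_pin','pointer_tip','rider_mark','clamp_pin','clamp_pivot','holder','filters','key','sensor']:
        print(cam,n,[(np.array(d['xyz']),round(d['score'],2)) for d in ctrl.mark_of(n,cam)[:2]])
s=ctrl.get_state();print(s)
print(Rn.from_rotvec(s['eef_rot']).as_matrix())
E
```

```text
top station [(array([591. ,  97.2,  -1.1]), 0.93), (array([529.9, -75.5,  90. ]), 0.23)]
top lever_pin [(array([535.1,  58.8, 108.5]), 0.59)]
top pointer_tip [(array([525.9,  49.7,  58.3]), 0.83), (array([534.2,  60.2, 112. ]), 0.46)]
top rider_mark [(array([534.8, 160. ,  57.4]), 0.53)]
top clamp_pin [(array([532.1, -75.5,  93.5]), 0.55)]
top clamp_pivot [(array([584.1, -82.6,  52.9]), 0.59)]
top holder [(array([653.1, -72. ,  15.1]), 0.69)]
top filters [(array([450.4, 186.2,   0.5]), 0.71)]
top key [(array([435.2,  46.3,   1.9]), 0.69)]
top sensor [(array([537.8, 332.6,  -3.6]), 0.74)]
scene station [(array([593.2,  96.7,   3.4]), 0.83)]
scene lever_pin [(array([530.4,  59.3, 103.8]), 0.95)]
scene pointer_tip [(array([523.4,  49.7,  60.4]), 0.75)]
scene rider_mark [(array([536.5, 158. ,  61.3]), 0.61)]
scene clamp_pin [(array([532. , -74.4,  91.8]), 0.56)]
scene clamp_pivot [(array([585.9, -78.8,  51.4]), 0.89), (array([435. ,  47.2,   0.6]), 0.61)]
scene holder [(array([653. , -70. ,  13.4]), 0.58)]
scene filters [(array([456. , 189.7,  -4.8]), 0.87), (array([529.9, -77.2,  90.6]), 0.66)]
scene key [(array([431.6,  44.9,   1.2]), 0.54), (array([587.6, -78.3,  52.5]), 0.46)]
scene sensor [(array([541.6, 330.5,   0.7]), 0.79)]
{'clock': 1.1, 'joint_pos': array([ 1.2,  0.4,  0. ,  1.5, -0. ,  1.2, -0.1]), 'qd': array([-0., -0., -0., -0., -0.,  0., -0.]), 'joint_efforts': array([ -0. , -47.5,   1.4, -25.5,   0. ,   0. ,  -0. ]), 'tool_pos': array([ 151.9, -632. ,  250.3]), 'eef_rot': array([ 3.1,  0.4, -0. ]), 'contact_force': array([0.3, 1.1, 0.2]), 'wrist_torque': array([ 0., -0., -0.]), 'gripper_force': 0.0, 'gripper_width': 85.26718189807484}
[[ 1.   0.2  0. ]
 [ 0.2 -1.  -0. ]
 [-0.   0.  -1. ]]
```

View pics/top1.png

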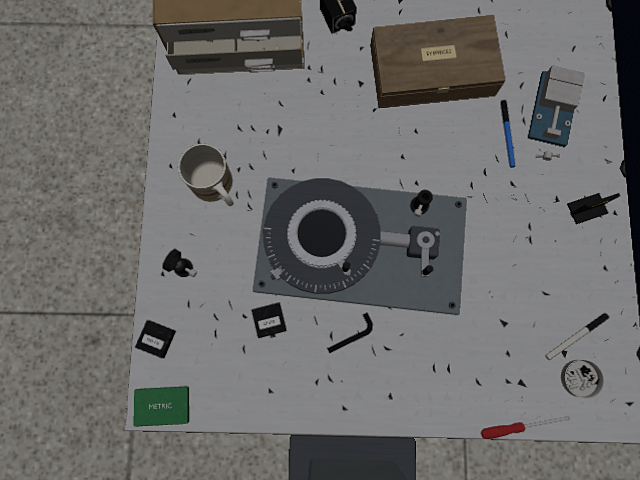

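View pics/scene1.png

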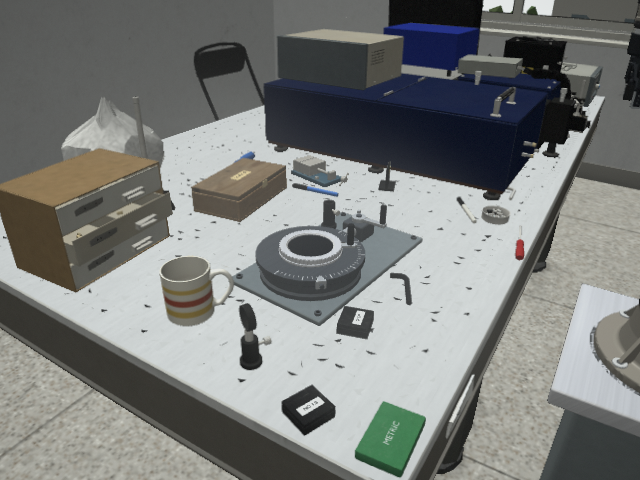

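The top view shows the station at about (320,235) px, the ring pin at (346,267), the rider at (277,272), and the clamp pin at (427,270) with its lever pointing front. The holder is at (422,200), behind the clamp block. The scene view agrees, and the network positions match both pictures.

I'll travel toward the station now.

>>> play_rows:
  moves: "0.5 -0.5 0 0 0 0 36;1 -1 0 0 0 0 36;1 -1 0 0 0 0 36;1 -1 0 0 0 0 36;1 -1 0 0 0 0 36"

```text
clock: 1.6
tool_pos: [226.4, -511.1, 250.8]
eef_rot: [3.118, 0.373, -0.0]
contact_force: [-0.1, -0.8, 0.3]
gripper_width: 36.0
gripper_force: 0.0
```

>>> play_rows:
  moves: "0.5 -0.5 0 0 0 0 36;1 -1 0 0 0 0 36;1 -1 0 0 0 0 36;1 -1 0 0 0 0 36;1 -1 0 0 0 0 36"

```text
clock: 2.1
tool_pos: [299.3, -391.9, 250.6]
eef_rot: [3.118, 0.369, -0.0]
contact_force: [-0.4, -1.3, 0.1]
gripper_width: 36.1
gripper_force: 0.0
```

>>> play_rows:
  moves: "0.5 -0.5 0 0 0 0 36;1 -1 0 0 0 0 36;1 -1 0 0 0 0 36;1 -1 0 0 0 0 36;1 -1 0 0 0 0 36"

```text
clock: 2.6
tool_pos: [373.1, -272.1, 250.4]
eef_rot: [3.119, 0.367, -0.0]
contact_force: [-0.2, -0.8, 0.3]
gripper_width: 36.1
gripper_force: 0.0
```

```bash
cat >> h.py <<'E'
def rows(targets,w=36):
    """targets: (x,y,z,yaw_deg of y_tool); prints rows relative to the current pose, tool kept pointing down"""
    s=ctrl.get_state(); R0=Rn.from_rotvec(s['eef_rot']).as_matrix(); p0=np.array(s['tool_pos'])
    for x,y,z,a in targets:
        a=np.deg2rad(a); yt=np.array([np.cos(a),np.sin(a),0]); zt=np.array([0,0,-1.]); R=np.c_[np.cross(yt,zt),yt,zt]
        sh=R0.T@(np.array([x,y,z])-p0)/100; tn=Rn.from_matrix(R0.T@R).as_rotvec()/np.pi
        print(*[f'{v:.3f}' for v in [*sh,*tn]],w)
def st():
    s=ctrl.get_state(); R=Rn.from_rotvec(s['eef_rot']).as_matrix(); print(round(s['clock'],2),s['tool_pos'].round(1),'yaw',np.rad2deg(np.arctan2(R[1,1],R[0,1])).round(2),'zt',R[:,2].round(3),'F',np.round(s['contact_force'],1),'w',round(s['gripper_width'],1),'j',np.round(s['joint_pos'],2))
E
python3 - <<'E'
from h import *
st()
print(ctrl.tip_extent)
rows([(500,0,250,-78),(500,0,250,-60)])
E
```

```text
2.6 [ 373.1 -272.1  250.4] yaw -76.58 zt [-0.    -0.001 -1.   ] F [-0.2 -0.8  0.3] w 36.1 j [ 0.75  0.06 -0.23  1.96  0.02  1.12 -0.82]
19.0
1.866 -2.353 0.001 0.000 0.000 0.008 36
1.866 -2.353 0.001 0.000 0.000 -0.092 36
```

>>> play_rows:
  moves: "0.5 -0.5 0 0 0 0 36;1 -1 0 0 0 0 36;1 -1 0 0 0 0 36;1 -1 0 0 0 0 36;1 -1 0 0 0 0 36"

```text
clock: 3.1
tool_pos: [447.1, -152.0, 250.1]
eef_rot: [3.119, 0.366, -0.001]
contact_force: [-0.4, -0.9, -0.6]
gripper_width: 35.6
gripper_force: 0.0
```

>>> play_rows:
  moves: "0.4 -0.5 0 0 0 0 36;0.8 -1 0 0 0 0 36;0.8 -1 0 0 0 0 36;0.8 -1 0 0 0 0 36;0.8 -1 0 0 0 0 36;0.8 -1 0 0 0 0 36"

```text
clock: 3.7
tool_pos: [501.1, -37.4, 249.9]
eef_rot: [3.119, 0.361, -0.002]
contact_force: [-0.7, -0.3, 0.5]
gripper_width: 35.8
gripper_force: 0.0
```

```bash
python3 - <<'E'
from h import *
np.set_printoptions(precision=1,suppress=True)
st()
c=ctrl.get_calibration('wrist'); snap('wrist','w1')
for n in ['station','lever_pin','pointer_tip','rider_mark','clamp_pin','clamp_pivot']:
    print(n,[(np.array(d['xyz']),round(d['score'],2)) for d in ctrl.mark_of(n,'wrist')[:2]])
print(-np.array(c['R']).T@np.array(c['t']).ravel())
acc={}
for cam in ['top','scene']:
  for i in range(4):
    ctrl.get_image(cam)
    for n in ['station','lever_pin','pointer_tip','rider_mark','clamp_pin','clamp_pivot']:
        d=ctrl.mark_of(n,cam)
        if d: acc.setdefault(n,[]).append(d[0]['xyz'])
for n,v in acc.items(): print(n,len(v),np.median(v,0),np.std(v,0))
E
```

```text
3.7 [501.1 -37.4 249.9] yaw -76.81 zt [-0. -0. -1.] F [-0.7 -0.3  0.5] w 35.8 j [ 0.4  0.2 -0.5  1.9  0.1  1.1 -1.4]
station [(array([591. ,  99.5,   0.6]), 0.93), (array([536.7, 161.3,  58.8]), 0.35)]
lever_pin [(array([530.9,  60.1, 110.9]), 0.83)]
pointer_tip [(array([521.7,  50.3,  57.9]), 0.91)]
rider_mark [(array([536.3, 163.1,  55.1]), 0.87)]
clamp_pin [(array([532.7, -79.4,  94.7]), 0.67)]
clamp_pivot [(array([585.8, -76.4,  52.8]), 0.7)]
[569.4 -20.9 372.6]
station 8 [593.5  98.2   0. ] [2.6 1.3 1.3]
lever_pin 8 [534.6  59.4 106.9] [1.6 2.1 2.9]
pointer_tip 8 [523.3  49.5  57.8] [24.9 54.4 19.3]
rider_mark 8 [536.  157.3  60. ] [20.  19.8 19.9]
clamp_pivot 8 [587.2 -79.4  54. ] [0.8 1.7 1.4]
clamp_pin 5 [531.5 -73.9  91.2] [48.2  1.6 32.5]
```

View pics/w1.png

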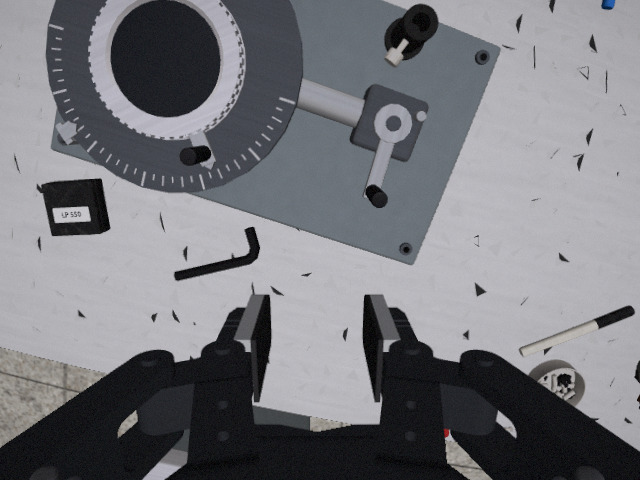

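The wrist view shows the ring pin at (195,156), the rider at (68,132) and the clamp pin at (375,196). The networks agree with it. Next I'll straddle the ring pin with the fingers open.

```bash
python3 - <<'E'
from h import *
rows([(533,59,160,-56),(533,59,97,-56)])
E
```

```text
0.520 -0.828 0.903 0.000 0.000 -0.114 36
0.520 -0.828 1.533 0.000 0.000 -0.114 36
```

>>> play_rows:
  moves: "0.26 -0.41 0.2 0 0 -0.04 36;0.52 -0.83 0.4 0 0 -0.08 36;0.52 -0.83 0.6 0 0 -0.114 36;0.52 -0.83 0.9 0 0 -0.114 36;0.52 -0.83 0.9 0 0 -0.114 36;0.52 -0.83 0.9 0 0 -0.114 36"

```text
clock: 7.45
tool_pos: [532.8, 58.8, 160.4]
eef_rot: [-3.004, -0.918, 0.001]
contact_force: [0.7, 0.3, 0.2]
gripper_width: 36.0
gripper_force: 0.0
```

```bash
python3 - <<'E'
from h import *
st(); c=ctrl.get_calibration('wrist'); snap('wrist','w2')
for n in ['station','lever_pin','pointer_tip','rider_mark']:
    print(n,[(np.round(d['xyz'],1),round(d['score'],2)) for d in ctrl.mark_of(n,'wrist')[:2]])
rows([(533,59,97,-56)])
E
```

```text
7.45 [532.8  58.8 160.4] yaw -56.0 zt [-0.001 -0.    -1.   ] F [0.7 0.3 0.2] w 36.0 j [ 0.28  0.33 -0.56  1.9   0.21  0.98 -1.35]
station [(array([589.1,  98.8,  -1.6]), 0.89)]
lever_pin [(array([531.9,  61.2, 111.8]), 0.62)]
pointer_tip [(array([523.4,  49.9,  58.2]), 0.86)]
rider_mark [(array([536.4, 161.5,  58.4]), 0.58)]
-0.008 -0.006 0.647 0.001 -0.001 -0.000 36
```

View pics/w2.png

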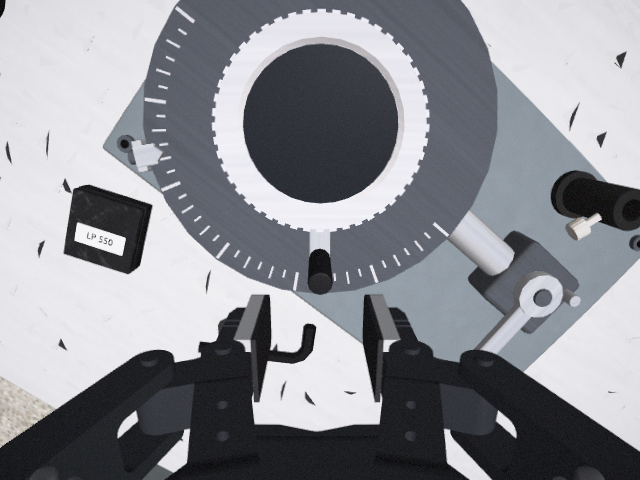

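The pin, at (320,285), is centred between the pads. The rider tooth tip is at (162,154). I'll descend and compute the arc.

>>> play_rows:
  moves: "0 0 0.2 0 0 0 36;0 0 0.4 0 0 0 36;0 0 0.65 0 0 0 36;0 0 0.65 0 0 0 36"

```text
clock: 8.1
tool_pos: [530.9, 58.4, 93.3]
eef_rot: [-3.004, -0.919, 0.008]
contact_force: [0.4, -0.3, 0.8]
gripper_width: 36.0
gripper_force: 0.0
```

```bash
cat > fit.py <<'E'
from h import *
# drum edge from the saved w2 picture, calibration rebuilt from pose offset of w2 (tool-fixed camera)
from scipy.optimize import least_squares
import sys
def center(img,c,c0):
    g=cv2.cvtColor(img,cv2.COLOR_BGR2GRAY).astype(float); P=[]
    for a in np.linspace(0,2*np.pi,180,endpoint=False):
        rr=np.arange(90,110,.5); v=[]
        for r in rr:
            u=proj([c0[0]+r*np.cos(a),c0[1]+r*np.sin(a),55],c)
            if not(2<u[0]<637 and 2<u[1]<285): v=None;break
            v.append(cv2.getRectSubPix(g.astype(np.float32),(3,3),(float(u[0]),float(u[1]))).mean())
        if v is None: continue
        d=np.diff(v); k=d.argmax()
        if d[k]>8: P.append([c0[0]+rr[k]*np.cos(a),c0[1]+rr[k]*np.sin(a)])
    P=np.array(P); f=least_squares(lambda p:np.hypot(*(P-p[:2]).T)-p[2],[*c0,100],loss='soft_l1',f_scale=.5)
    return f.x,len(P),np.abs(f.fun).mean()
E
python3 - <<'E'
from fit import *
st()
c=ctrl.get_calibration('wrist'); c=dict(c); 
# shift camera up by z moved (pure vertical move since w2)
s=ctrl.get_state(); R=np.array(c['R']); o=-R.T@np.array(c['t']).ravel(); o+=np.array([532.8,58.8,160.4])-s['tool_pos']; c['t']=-R@o
x,n,e=center(cv2.imread('pics/w2.png'),c,(592,98)); print(x,n,e)
tip=unproj((162,154),57,c); print('tooth',tip,np.hypot(*(tip[:2]-x[:2])))
q=np.arctan2(tip[1]-x[1],-(tip[0]-x[0])); print('q rider',q)
pt=unproj((320,285),108,c); print('pin',pt, np.arctan2(pt[1]-x[1],-(pt[0]-x[0])))
qs=np.arange(-.45,.7,.1)
cx,cy=x[:2]
rows([(cx-72*np.cos(q),cy+72*np.sin(q),97,-90-np.rad2deg(q)) for q in qs])
E
```

```text
8.1 [530.9  58.4  93.3] yaw -55.98 zt [-0.005 -0.001 -1.   ] F [ 0.4 -0.3  0.8] w 36.0 j [ 0.25  0.42 -0.53  1.95  0.28  0.85 -1.41]
[592.46735037  97.90157047  98.66421362] 95 1.1374464330575296
tooth [531.0388872  163.32392677  57.        ] 89.74152211329829
q rider 0.8168727271610218
pin [532.69765486  57.57563842 108.        ] -0.59353570555
0.019 -0.086 -0.037 -0.001 0.002 0.046 36
0.033 -0.157 -0.037 -0.000 0.002 0.078 36
0.054 -0.226 -0.037 -0.000 0.002 0.109 36
0.081 -0.292 -0.037 -0.000 0.002 0.141 36
0.115 -0.356 -0.037 -0.000 0.002 0.173 36
0.156 -0.415 -0.037 -0.000 0.002 0.205 36
0.202 -0.471 -0.037 -0.000 0.002 0.237 36
0.253 -0.521 -0.037 -0.000 0.002 0.269 36
0.309 -0.566 -0.037 0.000 0.002 0.300 36
0.369 -0.605 -0.038 0.000 0.002 0.332 36
0.433 -0.638 -0.038 0.000 0.002 0.364 36
0.500 -0.665 -0.038 0.000 0.002 0.396 36
```

>>> play_rows:
  moves: "0.02 -0.09 -0.04 0 0 0.046 36;0.035 -0.16 -0.04 0 0 0.078 36;0.055 -0.225 -0.04 0 0 0.109 36;0.08 -0.29 -0.04 0 0 0.141 36;0.115 -0.355 -0.04 0 0 0.173 36;0.155 -0.415 -0.04 0 0 0.205 36;0.2 -0.47 -0.04 0 0 0.237 36;0.255 -0.52 -0.04 0 0 0.269 36;0.31 -0.565 -0.04 0 0 0.3 36;0.37 -0.605 -0.04 0 0 0.332 36;0.435 -0.64 -0.04 0 0 0.364 36;0.5 -0.665 -0.04 0 0 0.396 36"

```text
clock: 9.3
tool_pos: [538.2, 141.6, 101.1]
eef_rot: [2.975, -1.01, 0.003]
contact_force: [0.4, -3.9, -0.0]
gripper_width: 36.2
gripper_force: 0.9
```

```bash
python3 - <<'E'
from h import *
st()
cx,cy=592.5,97.9
p=ctrl.get_state()['tool_pos'];print('tcp q',np.arctan2(p[1]-cy,cx-p[0]),np.hypot(p[1]-cy,cx-p[0]))
c=ctrl.get_calibration('wrist'); snap('wrist','w3')
for n in ['lever_pin','pointer_tip','rider_mark']:
  for d in ctrl.mark_of(n,'wrist')[:1]:
    x=d['xyz']; print(n,np.round(x,1),round(d['score'],2),'q',np.arctan2(x[1]-cy,cx-x[0]))
rows([(cx-72*np.cos(q),cy+72*np.sin(q),97,-90-np.rad2deg(q)) for q in (.65,.7,.75,.8,.85,.9,.94,.98)])
E
```

```text
9.3 [538.2 141.6 101.1] yaw -127.51 zt [ 0.002 -0.001 -1.   ] F [ 0.4 -3.9 -0. ] w 36.2 j [-0.1   0.4  -0.29  1.91  0.15  0.85 -2.69]
tcp q 0.6771592246652394 69.69577624667238
lever_pin [527.9 134.7 110. ] 0.75 q 0.5178114470376857
pointer_tip [518.8 137.5  54.4] 0.95 q 0.49305089720481093
rider_mark [535.7 160.4  56.7] 0.91 q 0.8331405657571149
-0.013 0.025 0.035 -0.000 -0.000 0.001 36
-0.012 -0.011 0.035 -0.001 -0.000 0.017 36
-0.009 -0.047 0.035 -0.001 -0.000 0.033 36
-0.005 -0.083 0.035 -0.001 -0.000 0.048 36
0.002 -0.118 0.035 -0.001 -0.000 0.064 36
0.010 -0.154 0.035 -0.001 -0.000 0.080 36
0.018 -0.181 0.035 -0.001 -0.000 0.093 36
0.026 -0.209 0.035 -0.001 -0.000 0.106 36
```

View pics/w3.png

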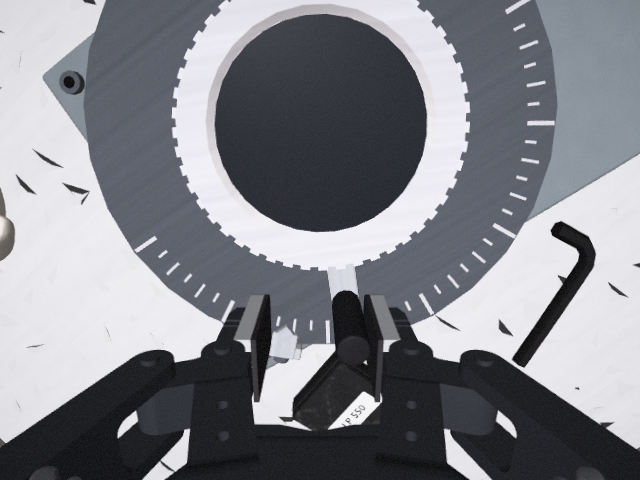

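Ring is now at about 0.50 rad with the rider at about 0.825. Joint 7 is near its limit, so I'll keep the yaw fixed for the rest.

```bash
python3 - <<'E'
from h import *
s=.655;n=np.array([np.sin(s),np.cos(s)])
T=[]
for q in (.55,.6,.65,.7,.74,.77):
    T.append((*(np.array([592.5-72*np.cos(q),97.9+72*np.sin(q)])+12*n),97,-127.5))
rows(T)
E
```

```text
-0.009 -0.024 0.035 -0.001 -0.000 0.002 36
-0.011 -0.059 0.035 -0.001 -0.000 0.002 36
-0.012 -0.095 0.035 -0.001 -0.000 0.002 36
-0.011 -0.131 0.035 -0.001 -0.000 0.002 36
-0.009 -0.160 0.035 -0.001 -0.000 0.002 36
-0.007 -0.182 0.035 -0.001 -0.000 0.002 36
```

>>> play_rows:
  moves: "-0.01 -0.03 0.03 0 0 0 36;-0.01 -0.06 0.03 0 0 0 36;-0.01 -0.095 0.03 0 0 0 36;-0.01 -0.13 0.03 0 0 0 36;-0.01 -0.155 0.03 0 0 0 36;-0.01 -0.18 0.03 0 0 0 36;-0.01 -0.18 0.03 0 0 0 36;-0.01 -0.18 0.03 0 0 0 36"

```text
clock: 10.3
tool_pos: [547.9, 157.4, 96.4]
eef_rot: [-2.976, 1.003, -0.002]
contact_force: [1.0, 0.3, 0.5]
gripper_width: 36.0
gripper_force: 0.1
```

```bash
cat > m.py <<'E'
from h import *
def m():
    st(); cx,cy=592.5,97.9
    snap('wrist','w%d'%(100*ctrl.get_state()['clock']))
    for cam in ['wrist','top','scene']:
        if cam!='wrist': ctrl.get_image(cam)
        for n in ['lever_pin','pointer_tip','rider_mark']:
            for d in ctrl.mark_of(n,cam)[:1]:
                x=d['xyz']; print(cam,n,np.round(x,1),round(d['score'],2),'q',round(np.arctan2(x[1]-cy,cx-x[0]),3))
E
python3 -c "
from m import *
m()
s=.655;n=np.array([np.sin(s),np.cos(s)])
p=ctrl.get_state()['tool_pos'][:2]
print('q by contact',[round(q,3) for q in np.arange(.6,1,.005) if abs((np.array([592.5-72*np.cos(q),97.9+72*np.sin(q)])+12*n-p)@n)<.25])
"; ls -t pics|head -1
```

```text
10.3 [547.9 157.4  96.4] yaw -127.23 zt [ 0.002  0.    -1.   ] F [1.  0.3 0.5] w 36.0 j [-0.12  0.43 -0.29  1.88  0.16  0.85 -2.71]
wrist lever_pin [531.2 158.6  58.7] 0.74 q 0.78
wrist pointer_tip [530.4 154.3  56.9] 0.86 q 0.737
wrist rider_mark [537.5 164.1  58.9] 0.55 q 0.878
top rider_mark [586.2 -82.8  54.1] 0.26 q -1.536
scene lever_pin [541.3 147.8 104.6] 0.64 q 0.773
scene pointer_tip [531.2 154.6  59. ] 0.9 q 0.746
scene rider_mark [536.9 153.7  61.1] 0.46 q 0.787
q by contact [np.float64(0.76)]
w1030.png
```

>>> play_rows:
  moves: "0 -0.02 0 0 0 0 36;0 -0.044 0 0 0 0 36;0 -0.044 0 0 0 0 36;0 -0.044 0 0 0 0 36;0 0.05 0 0 0 0 36;0 0.05 0 0 0 0 36;0 0.05 0 0 0 0 36"

```text
clock: 11.6
tool_pos: [544.1, 153.0, 96.3]
eef_rot: [-2.977, 1.004, -0.0]
contact_force: [0.2, -0.3, 0.3]
gripper_width: 36.0
gripper_force: 0.0
```

>>> play_rows:
  moves: "0 0 -0.2 0 0 0 36;0 0 -0.5 0 0 0 36;0 0 -0.9 0 0 0.02 36;0 0 -0.9 0 0 0 36;0 0 -0.9 0 0 0 36"

```text
clock: 12.1
tool_pos: [544.9, 153.8, 187.7]
eef_rot: [-2.976, 1.002, -0.004]
contact_force: [-0.6, -0.1, -0.3]
gripper_width: 36.1
gripper_force: 0.0
```

```bash
python3 -c "
from m import *
m()
"; cd pics; python3 -c "
import cv2,glob,os
f=max(glob.glob('w*.png'),key=os.path.getmtime); im=cv2.imread(f)[140:380,160:480]; cv2.imwrite('c1.png',cv2.resize(im,None,fx=2.5,fy=2.5,interpolation=2))"
```

```text
12.1 [544.9 153.8 187.7] yaw -127.23 zt [ 0.003  0.001 -1.   ] F [-0.6 -0.1 -0.3] w 36.1 j [-0.1   0.32 -0.31  1.81  0.11  1.03 -2.67]
wrist pointer_tip [535.1 162.1  58.8] 0.8 q 0.841
wrist rider_mark [535.5 163.9  56.9] 0.98 q 0.858
scene lever_pin [544.8 149.9 108.4] 0.64 q 0.829
scene pointer_tip [535.1 157.9  58.6] 0.68 q 0.808
scene rider_mark [540.7 158.7  62.1] 0.57 q 0.865
```

View pics/c1.png

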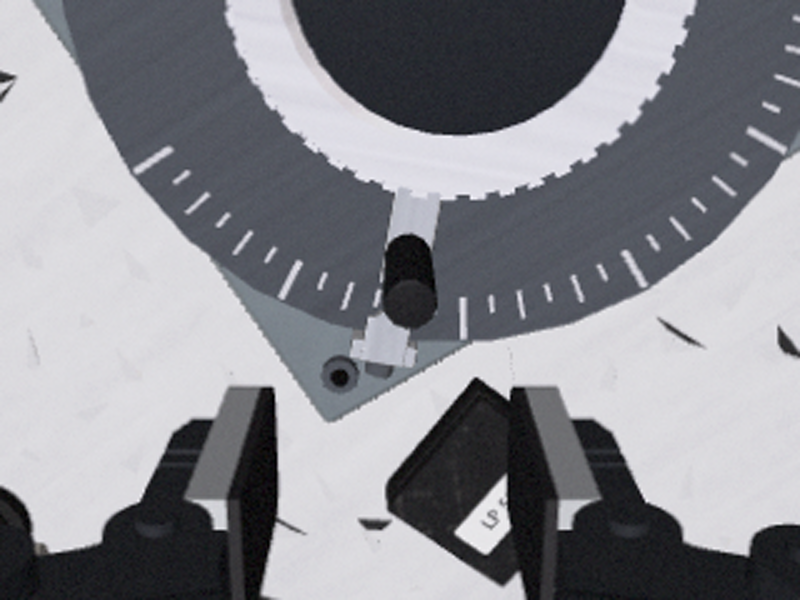

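```bash
python3 -c "
from fit import *
import glob,os
c=ctrl.get_calibration('wrist')
f=max(glob.glob('pics/w*.png'),key=os.path.getmtime);im=cv2.imread(f)
x,n,e=center(im,c,(592.5,97.9));print(f,x,n,e)
for nm,uv,z in [('rider',(313.6,278),58),('tooth',(314,268.8),58),('lever in',(326.8,219.2),68),('pin',(324.4,261.2),108)]:
    p=unproj(uv,z,c)
    for C in (x[:2],(592.5,97.9)):
        d=p[:2]-C; print(nm,p.round(1),'r',round(np.hypot(*d),1),'q',round(np.arctan2(d[1],-d[0]),3))
rows([(500,160,190,-127),(520,150,260,-80),(570,130,260,-80)])
crop=im[225:300,280:360];cv2.imwrite('pics/c2.png',cv2.resize(crop,None,fx=8,fy=8,interpolation=2))
"
```

```text
pics/w1210.png [591.95136855  97.39429595  98.21482528] 112 1.361030848032817
rider [524.2 171.1  58. ] r 100.1 q 0.828
rider [524.2 171.1  58. ] r 100.1 q 0.82
tooth [529.3 166.9  58. ] r 93.6 q 0.837
tooth [529.3 166.9  58. ] r 93.6 q 0.829
lever in [553.1 138.7  68. ] r 56.7 q 0.816
lever in [553.1 138.7  68. ] r 56.8 q 0.803
pin [543.4 148.8 108. ] r 70.7 q 0.814
pin [543.4 148.8 108. ] r 70.7 q 0.803
-0.393 0.213 -0.039 0.000 0.000 -0.001 36
-0.173 0.172 -0.739 0.000 0.000 -0.263 36
0.346 0.028 -0.739 0.000 0.000 -0.263 36
```

View pics/c2.png

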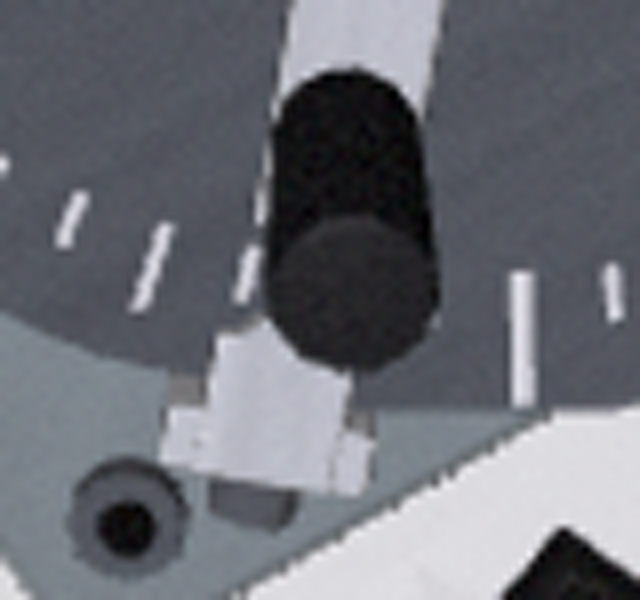

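The close-up shows the pin at (350,290) in line with the rider body at (268,430). The rider is at about 0.824 rad and the ring about 0.81, roughly 1 mm off, well inside 5 mm. Next is the clamp.

>>> play_rows:
  moves: "0.3 0.45 0 0 0 -0.04 36;0.5 0.75 0 0 0 -0.08 36;0.64 0.95 0 0 0 -0.12 36;0.64 0.95 0 0 0 -0.16 36;0.64 0.95 0 0 0 -0.19 36;0.64 0.95 0 0 0 -0.19 36;0.64 0.95 0 0 0 -0.19 36"

```text
clock: 13.4
tool_pos: [537.7, 38.9, 186.3]
eef_rot: [3.14, -0.086, 0.0]
contact_force: [0.3, 1.5, -0.5]
gripper_width: 36.2
gripper_force: 0.0
```

```bash
python3 -c "
from m import *
m()
ctrl.get_image('wrist')
for n in ['clamp_pin','clamp_pivot']: print(n,[(np.round(d['xyz'],1),round(d['score'],2)) for d in ctrl.mark_of(n,'wrist')[:2]])
rows([(532,-75,180,-93)])
"
```

```text
13.4 [537.7  38.9 186.3] yaw -93.15 zt [ 0. -0. -1.] F [ 0.3  1.5 -0.5] w 36.2 j [ 0.15  0.28 -0.35  1.87  0.11  1.02 -1.88]
wrist lever_pin [540.8 153.  110.6] 0.68 q 0.817
wrist pointer_tip [535.2 159.8  58.7] 0.85 q 0.824
wrist rider_mark [533.7 161.2  57.1] 0.47 q 0.822
top lever_pin [542.9 149.1 107.7] 0.62 q 0.801
top pointer_tip [537.6 157.8  57.5] 0.62 q 0.829
top rider_mark [533.7 158.3  60.2] 0.54 q 0.799
scene lever_pin [541.6 150.2 103.2] 0.84 q 0.799
scene pointer_tip [534.6 158.3  59.8] 0.74 q 0.807
scene rider_mark [539.  157.5  62.4] 0.52 q 0.839
clamp_pin [(array([533.9, -79.2,  91.9]), 0.69)]
clamp_pivot [(array([586.3, -77.8,  52.8]), 0.75), (array([ 5.876e+02,  1.001e+02, -5.000e-01]), 0.36)]
0.004 1.140 0.063 0.000 0.000 -0.000 36
```

>>> play_rows:
  moves: "0 0.4 0 0 0 0 36;0 0.8 0 0 0 0 36;0 1 0.1 0 0 0 36;0 1 0.2 0 0 0 36;0 1 0.3 0 0 0 36"

```text
clock: 14.65
tool_pos: [532.3, -60.7, 155.7]
eef_rot: [-3.14, 0.085, -0.0]
contact_force: [0.4, 0.4, -0.8]
gripper_width: 36.0
gripper_force: 0.0
```

```bash
python3 -c "
from m import *
st(); c=ctrl.get_calibration('wrist'); snap('wrist','wc')
for n in ['clamp_pin','clamp_pivot']: print(n,[(np.round(d['xyz'],1),round(d['score'],2)) for d in ctrl.mark_of(n,'wrist')[:2]])
rows([(532,-76,130,-93),(532,-76,85,-93)])
"
```

```text
14.65 [532.3 -60.7 155.7] yaw -93.09 zt [ 0.     0.001 -1.   ] F [ 0.4  0.4 -0.8] w 36.0 j [ 0.28  0.3  -0.3   1.91  0.11  0.95 -1.69]
clamp_pin [(array([533.4, -78.2,  92.3]), 0.65)]
clamp_pivot [(array([585.8, -80. ,  52.4]), 0.66)]
0.010 0.169 0.254 -0.000 0.001 0.001 36
0.011 0.170 0.704 -0.000 0.001 0.001 36
```

View pics/wc.png

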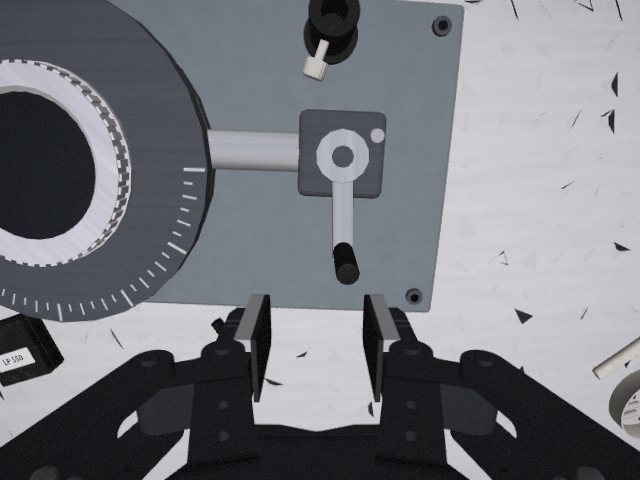

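The clamp pin is at (346,270), about 16 mm to the right of centre, which agrees with y ≈ -76. I'll go down over it.

>>> play_rows:
  moves: "0.01 0.1 0 0 0 0 36;0.01 0.165 0.1 0 0 0 36;0.01 0.165 0.3 0 0 0 36;0.01 0.165 0.5 0 0 0 36;0.01 0.165 0.68 0 0 0 36;0.01 0.165 0.68 0 0 0 36"

```text
clock: 15.4
tool_pos: [530.3, -78.0, 85.7]
eef_rot: [-3.14, 0.084, 0.008]
contact_force: [0.5, -0.3, -0.1]
gripper_width: 36.4
gripper_force: 0.0
```

```bash
python3 -c "
from h import *
st()
P=np.array([586.2,-78.2])
T=[]
for a in list(np.arange(0.05,1.16,.1)):
    t=np.array([np.sin(a),-np.cos(a)]); p=P-55*np.array([np.cos(a),np.sin(a)])+12*t; T.append((*p,86,-90+np.rad2deg(a)))
rows(T)
"
```

```text
15.4 [530.3 -78.   85.7] yaw -93.06 zt [-0.005  0.    -1.   ] F [ 0.5 -0.3 -0.1] w 36.4 j [ 0.29  0.4  -0.27  1.96  0.15  0.81 -1.69]
0.024 0.148 -0.003 -0.000 0.002 -0.033 36
0.044 0.201 -0.003 -0.000 0.002 -0.065 36
0.070 0.251 -0.003 -0.000 0.002 -0.097 36
0.100 0.299 -0.003 -0.000 0.002 -0.128 36
0.135 0.343 -0.004 -0.000 0.002 -0.160 36
0.174 0.383 -0.004 -0.001 0.002 -0.192 36
0.217 0.420 -0.004 -0.001 0.002 -0.224 36
0.263 0.451 -0.004 -0.001 0.002 -0.256 36
0.312 0.479 -0.004 -0.001 0.002 -0.288 36
0.364 0.501 -0.005 -0.001 0.002 -0.319 36
0.418 0.517 -0.005 -0.001 0.002 -0.351 36
0.473 0.529 -0.005 -0.001 0.001 -0.383 36
```

>>> play_rows:
  moves: "0.025 0.15 0 0 0 -0.033 36;0.045 0.2 0 0 0 -0.065 36;0.07 0.25 0 0 0 -0.097 36;0.1 0.3 0 0 0 -0.128 36;0.135 0.343 0 0 0 -0.16 36;0.175 0.383 0 0 0 -0.192 36;0.217 0.42 0 0 0 -0.224 36;0.263 0.451 0 0 0 -0.256 36;0.312 0.479 0 0 0 -0.288 36;0.364 0.5 0 0 0 -0.319 36;0.418 0.517 0 0 0 -0.351 36;0.473 0.53 0 0 0 -0.383 36"

```text
clock: 16.6
tool_pos: [576.7, -132.7, 88.6]
eef_rot: [-2.632, -1.713, 0.001]
contact_force: [-1.7, 1.0, -1.8]
gripper_width: 36.0
gripper_force: 0.9
```

```bash
python3 -c "
from h import *
st(); ctrl.get_image('wrist')
for n in ['clamp_pin','clamp_pivot']: print(n,[(np.round(d['xyz'],1),round(d['score'],2)) for d in ctrl.mark_of(n,'wrist')[:2]])
P=np.array([586.2,-78.2])
T=[]
for a in (1.15,1.2,1.25,1.3,1.35,1.4,1.43):
    t=np.array([np.sin(a),-np.cos(a)]); p=P-55*np.array([np.cos(a),np.sin(a)])+12*t; T.append((*p,86,-90+np.rad2deg(a)))
rows(T)
"
```

```text
16.6 [ 576.7 -132.7   88.6] yaw -23.88 zt [-0.001  0.001 -1.   ] F [-1.7  1.  -1.8] w 36.0 j [ 0.55  0.51 -0.52  1.82  0.31  0.89 -0.52]
clamp_pin [(array([ 564.2, -132.3,   91.4]), 0.83)]
clamp_pivot [(array([583.9, -77.5,  53.2]), 0.56)]
-0.008 -0.025 0.028 0.000 -0.000 -0.001 36
-0.002 0.002 0.028 0.000 -0.000 -0.017 36
0.006 0.029 0.028 0.000 -0.000 -0.033 36
0.016 0.056 0.028 0.000 0.000 -0.049 36
0.027 0.082 0.028 0.000 0.000 -0.064 36
0.039 0.107 0.028 0.000 0.000 -0.080 36
0.047 0.122 0.028 0.000 0.000 -0.090 36
```

>>> play_rows:
  moves: "0 0.01 0 0 0 -0.017 36;0.005 0.03 0.02 0 0 -0.033 36;0.015 0.056 0.02 0 0 -0.049 36;0.027 0.082 0.02 0 0 -0.064 36;0.039 0.107 0.02 0 0 -0.08 36;0.047 0.122 0.02 0 0 -0.09 36;0.05 0.135 0.02 0 0 -0.09 36;0.05 0.135 0.02 0 0 -0.09 36;0.05 0.135 0.02 0 0 -0.09 36;0.05 0.135 0.02 0 0 -0.09 36"

```text
clock: 17.75
tool_pos: [590.4, -134.5, 86.3]
eef_rot: [-2.37, -2.062, 0.003]
contact_force: [-4.9, -2.3, 3.1]
gripper_width: 36.1
gripper_force: 2.2
```

```bash
python3 -c "
from h import *
st(); 
for cam in ['wrist','scene','top']:
  ctrl.get_image(cam)
  for n in ['clamp_pin']:
    for d in ctrl.mark_of(n,cam)[:2]:
      x=d['xyz'];print(cam,n,np.round(x,1),round(d['score'],2),'q',np.arctan2(-78.2-x[1],586.2-x[0])+.091)
"
```

```text
17.75 [ 590.4 -134.5   86.3] yaw -7.95 zt [-0.002 -0.001 -1.   ] F [-4.9 -2.3  3.1] w 36.1 j [ 0.59  0.54 -0.57  1.79  0.36  0.92 -0.28]
wrist clamp_pin [ 575.  -135.4   93.6] 0.68 q 1.4684384300638023
scene clamp_pin [ 576.1 -130.7   93. ] 0.66 q 1.4717373924616035
top clamp_pin [ 577.7 -130.8   90. ] 0.62 q 1.5015843571928813
```

>>> play_rows:
  moves: "0 0.03 0 0 0 0 36;0 0.05 0 0 0 0 36;0 0.05 0 0 0 0 36;0 0.05 0 0 0 0 36"

```text
clock: 18.45
tool_pos: [591.0, -134.7, 85.8]
eef_rot: [-2.365, -2.057, 0.015]
contact_force: [-14.5, -1.5, 13.3]
gripper_width: 35.8
gripper_force: 7.3
```

>>> play_rows:
  moves: "0 -0.08 0 0 0 0 36;0 -0.13 0 0 0 0 36;0 -0.13 0 0 0 0 36;0 -0.13 -0.3 0 0 0 36;0 -0.13 -0.6 0 0 0 36;0 -0.13 -1 0 0 0 36;0 -0.13 -1 0 0 0 36;0 -0.13 -1 0 0 0 36"

```text
clock: 19.25
tool_pos: [584.8, -132.7, 187.6]
eef_rot: [2.367, 2.061, 0.004]
contact_force: [-0.1, 0.4, -0.0]
gripper_width: 36.1
gripper_force: 0.0
```

```bash
python3 -c "
from m import *
m()
for cam in ['wrist','scene','top']:
  snap(cam,'f'+cam)
  for n in ['clamp_pin']:
    for d in ctrl.mark_of(n,cam)[:1]:
      x=d['xyz'];print(cam,n,np.round(x,1),round(d['score'],2),'q',np.arctan2(-78.2-x[1],586.2-x[0])+.091)
"
```

```text
19.25 [ 584.8 -132.7  187.6] yaw -7.9 zt [ 0.004 -0.001 -1.   ] F [-0.1  0.4 -0. ] w 36.1 j [ 0.63  0.42 -0.63  1.72  0.27  1.09 -0.22]
top lever_pin [546.6 151.3 108.9] 0.59 q 0.861
top pointer_tip [533.6 156.6  56.6] 0.72 q 0.784
top rider_mark [530.7 159.7  56.4] 0.64 q 0.785
scene lever_pin [546.1 152.5 104.5] 0.78 q 0.866
scene pointer_tip [537.  158.3  59.4] 0.83 q 0.828
scene rider_mark [537.6 157.8  64.1] 0.6 q 0.829
wrist clamp_pin [ 578.4 -135.8   90.9] 0.97 q 1.5271984126344287
scene clamp_pin [ 577.5 -130.3   91. ] 0.83 q 1.4963364137849653
top clamp_pin [ 576.7 -133.1   96.3] 0.69 q 1.490451210540396
```

View pics/fwrist.png

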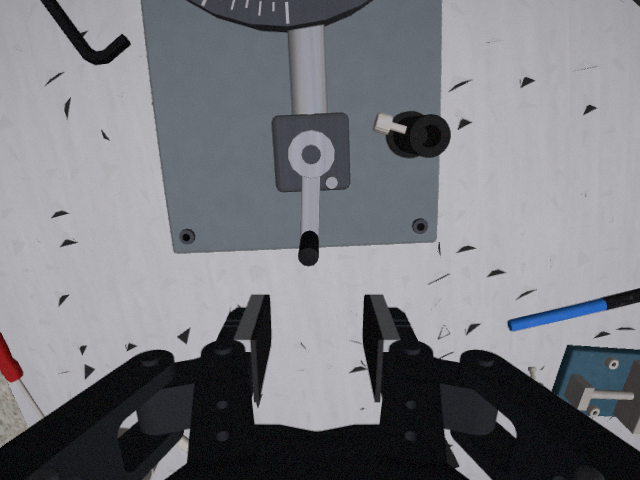

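The wrist view shows the clamp lever pointing straight out, pin at (308,250), at its stop. I'll do one last check of the ring before handing in.

```bash
python3 -c "
from h import *
A={}
for i in range(5):
  for cam in ['scene','top']:
    ctrl.get_image(cam)
    for n in ['pointer_tip','rider_mark','lever_pin']:
      for d in ctrl.mark_of(n,cam)[:1]: A.setdefault((cam,n),[]).append(d['xyz'])
for k,v in A.items():
    x=np.median(v,0); print(k,x.round(1),round(np.arctan2(x[1]-97.8,592.3-x[0]),3))
"
```

```text
('scene', 'pointer_tip') [535.6 161.1  59.9] 0.84
('scene', 'rider_mark') [538.3 157.   62.6] 0.831
('scene', 'lever_pin') [544.6 151.7 105.5] 0.846
('top', 'pointer_tip') [537.5 157.8  59.8] 0.831
('top', 'lever_pin') [545.6 151.8 108.5] 0.858
('top', 'rider_mark') [533.2 160.2  58.6] 0.813
```

>>> play_rows:
  moves: "0.4 -0.1 -0.1 0 0 0 36;0.8 -0.2 -0.3 0 0 0 36;1 -0.3 -0.5 0 0 0 36;1 -0.3 -0.5 0 0 0 36;1 -0.3 -0.5 0 0 0 36"

```text
clock: 22.65
tool_pos: [567.5, -29.8, 236.7]
eef_rot: [2.367, 2.063, -0.0]
contact_force: [-0.4, -0.0, -0.7]
gripper_width: 36.0
gripper_force: 0.0
```

>>> play_rows:
  moves: "0.4 -0.1 0 0 0 0 36;0.8 -0.2 0 0 0 0 36;1 -0.3 0 0 0 0 36;1 -0.3 0 0 0 0 36;1 -0.3 0 0 0 0 36"

```text
clock: 23.15
tool_pos: [551.4, 71.6, 235.2]
eef_rot: [2.371, 2.061, -0.003]
contact_force: [1.1, -0.5, -0.0]
gripper_width: 36.0
gripper_force: 0.0
```

```bash
python3 -c "
from m import *
c=ctrl.get_calibration('wrist')
m()
u=proj((535,160,59),c).astype(int);print(u)
import glob,os
f=max(glob.glob('pics/w*.png'),key=os.path.getmtime);im=cv2.imread(f)
y=max(u[1]-40,0);x=max(u[0]-50,0);print(x,y)
cv2.imwrite('pics/c3.png',cv2.resize(im[y:y+80,x:x+100],None,fx=7,fy=7,interpolation=2))
"
```

```text
23.15 [551.4  71.6 235.2] yaw -8.0 zt [-0.001 -0.002 -1.   ] F [ 1.1 -0.5 -0. ] w 36.0 j [ 0.39  0.31 -0.73  1.77  0.22  1.15 -0.55]
wrist lever_pin [543.6 151.5 111. ] 0.85 q 0.831
wrist pointer_tip [533.8 160.3  57.5] 0.75 q 0.816
wrist rider_mark [535.4 164.9  56.9] 0.59 q 0.865
top lever_pin [548.8 150.8 107.5] 0.96 q 0.88
top pointer_tip [536.5 157.   59.4] 0.58 q 0.812
top rider_mark [535.4 162.2  60.2] 0.66 q 0.845
scene lever_pin [545.1 150.9 107. ] 0.78 q 0.841
scene pointer_tip [533.4 160.3  55.5] 0.73 q 0.813
scene rider_mark [538.6 156.8  62. ] 0.58 q 0.83
[277 107]
227 67
```

View pics/c3.png

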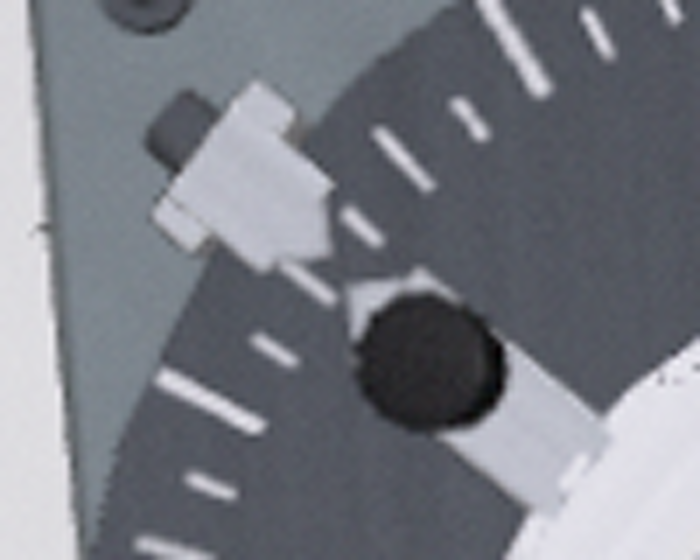

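The close-up shows the pointer tip at (345,285) facing the tooth tip at (332,255), about 1.5 mm off sideways, within the 5 mm limit. I'm handing in.

```bash
python3 -c "
from rig import ctrl
print(ctrl.close_job())"
```

```text
the job is handed in; nothing more can be done
None
```

I pushed the ring's pointer onto the rider (about 1.5 mm off in the last close-up, limit 5 mm) and the clamp lever to its stop, then handed the job in with the arm clear; no verdict was returned.

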